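# Line up the cement trial castings by height

## Task

Line up the four coloured cement cylinders on the board by height, one standing upright in the middle of each white mark: the shortest on the mark next to the black cone, then taller and taller, with the tallest at the other end. Do not tip any cylinder over, and leave the white mixing cup where it stands.

Things in the scene. Friction and masses are not known exactly. Their poses are not given: they have to be found in the camera images.
- green_sample (a point): Green cast cement cylinder, upright and loose, 44 mm in diameter and 40 mm tall (the shortest of the four), 0.1 to 0.45 kg. The point is at its centre, half-way up (20 mm above its foot); z is its axis.
- red_sample (a point): Brick-red cast cement cylinder, upright and loose, 44 mm in diameter and 60 mm tall (second shortest of the four), 0.1 to 0.45 kg. The point is at its centre, half-way up (30 mm above its foot); z is its axis.
- blue_sample (a point): Blue cast cement cylinder, upright and loose, 44 mm in diameter and 80 mm tall (second tallest of the four), 0.1 to 0.45 kg. The point is at its centre, half-way up (40 mm above its foot); z is its axis.
- ochre_sample (a point): Ochre-yellow cast cement cylinder, upright and loose, 44 mm in diameter and 100 mm tall (the tallest of the four), 0.1 to 0.45 kg. The point is at its centre, half-way up (50 mm above its foot); z is its axis.
- mark1: White round mark, a fixed disc 60 mm in diameter and 2 mm thick, number 1 of four alike in a straight row 85 mm apart on the brown wooden board (110 x 470 mm, 8 mm thick, lying flat). Origin at the centre of the disc's underside; its top is 2 mm higher (10 mm above the table). y runs along the row from mark1 towards mark4, x across the row. An end mark.
- mark2: White round mark, a fixed disc 60 mm in diameter and 2 mm thick, number 2 of four alike in a straight row 85 mm apart on the brown wooden board (110 x 470 mm, 8 mm thick, lying flat). Origin at the centre of the disc's underside; its top is 2 mm higher (10 mm above the table). y runs along the row from mark1 towards mark4, x across the row. An inner mark.
- mark3: White round mark, a fixed disc 60 mm in diameter and 2 mm thick, number 3 of four alike in a straight row 85 mm apart on the brown wooden board (110 x 470 mm, 8 mm thick, lying flat). Origin at the centre of the disc's underside; its top is 2 mm higher (10 mm above the table). y runs along the row from mark1 towards mark4, x across the row. An inner mark.
- mark4: White round mark, a fixed disc 60 mm in diameter and 2 mm thick, number 4 of four alike in a straight row 85 mm apart on the brown wooden board (110 x 470 mm, 8 mm thick, lying flat). Origin at the centre of the disc's underside; its top is 2 mm higher (10 mm above the table). y runs along the row from mark1 towards mark4, x across the row. An end mark.
- black_cone: Small black cone fixed on the board, 36 mm high, foot 34 mm in diameter, in line with the marks just beyond one end of the row, 72 mm from the nearest mark's centre; it is next to mark1 or next to mark4, changing from start to start (a like cone in white stands at the other end). Origin at the centre of its foot, 8 mm above the table.
- mixing_cup (a point): White plastic cup standing among the cylinders, loose, empty, 60 mm across the rim and 55 mm tall. The point is half-way up on its axis. It stays where it is.
Not all that is in view belongs to the job. What is shaped like the part that bears green_sample but yellow is not meant.

How it is judged:
At the end, for the whole second after the job is handed in: From the mark next to the black cone: green, red, blue, ochre cylinder in that order, each within 12 mm of its mark's centre, resting on it (height within 4 mm), upright within 0.1 rad, still and released; the mixing cup upright (0.2 rad) and within 30 mm of its start (((horizontal distance between black_cone and mark1 below 0.12 m and horizontal distance between green_sample and mark1 below 0.012 m and horizontal distance between red_sample and mark2 below 0.012 m and horizontal distance between blue_sample and mark3 below 0.012 m and horizontal distance between ochre_sample and mark4 below 0.012 m) or (horizontal distance between black_cone and mark4 below 0.12 m and horizontal distance between green_sample and mark4 below 0.012 m and horizontal distance between red_sample and mark3 below 0.012 m and horizontal distance between blue_sample and mark2 below 0.012 m and horizontal distance between ochre_sample and mark1 below 0.012 m)) and height (world z) of green_sample between 0.026 and 0.034 m and angle between each of green_sample, red_sample, blue_sample, ochre_sample's own z axis and vertical below 0.1 rad and linear speed of each of green, red, blue, ochre below 0.02 m/s and contact force between each of green, red, blue, ochre and the fingers below 0.1 N and height (world z) of red_sample between 0.036 and 0.044 m and height (world z) of blue_sample between 0.046 and 0.054 m and height (world z) of ochre_sample between 0.056 and 0.064 m and distance of mixing_cup from where it was at the start of the episode below 0.03 m and angle between mixing_cup's own z axis and vertical below 0.2 rad); the robot touches nothing.
It fails at once if the green cylinder is tipped over (angle between green_sample's own z axis and vertical above 1.1 rad).
It fails at once if the red cylinder is tipped over (angle between red_sample's own z axis and vertical above 1.1 rad).
It fails at once if the blue cylinder is tipped over (angle between blue_sample's own z axis and vertical above 1.1 rad).
It fails at once if the ochre cylinder is tipped over (angle between ochre_sample's own z axis and vertical above 1.1 rad).
It fails at once if the mixing cup is moved by more than 30 mm (distance of mixing_cup from where it was at the start of the episode above 0.03 m).
It also fails if it takes over 106 s, if anything falls off the work surface, if the arm or the gripper's body presses on something with over 40 N, if the wrist force passes 120 N, or if a joint passes its speed limit or range.

## Robot

A 6-joint arm with a two-finger parallel gripper is mounted at the origin on the work surface. World frame = base frame: x ahead of the robot, y to its left, z up, the work surface at z = 0. Lengths are in m, angles in rad, forces in N, time in s.
With the tool pointing down it reaches from about 0.25 to 0.775 m from the base axis. Payload 4 kg.
Tool frame: the origin (TCP) lies midway between the tips of the shut fingers; the grasp point (between the pads) lies 19 mm behind it (robot.tcp_to_grasp is the distance from the TCP to the grasp point, in m); x points along the fingers, y is the direction in which the jaws open and shut, and the axes are right-handed (so a half turn about x gives the same grasp; the last joint's range is limited). The gripper opens to 94 mm and grips with 3 to 60 N. Pads are 16 mm wide; open, the fingers measure 119 mm over their backs; the gripper's body (75 mm by 177 mm) begins 78 mm behind the grasp point.
Start: joints at [-1.288, 0.087, 1.371, -0, 1.684, -0.103], TCP at [0.207, -0.51, 0.17] pointing down, gripper open.
Joint ranges: [-3.1, 3.1], [-0.76, 2.03], [0.27, 2.55], [-1.08, 4.22], [0.17, 2.65], [-2.57, 2.57]. Speed limits (rad/s): [2.79, 2.79, 3.14, 3.14, 3.14, 3.14].

## Interface

Orientations are given as [roll, pitch, yaw] about the fixed x, y, z axes, in that order (R = Rz(yaw) Ry(pitch) Rx(roll)).
In Python, from bench import robot gives the robot as it stands.
- The arm moves only by the tool send_rows, never from a script. Its argument "increments" is a list of rows, each a list of 5 numbers: the opening, from -1 (shut) to 1 (fully open), so that 0 is half open, then the shift along the tool's x, y, z in m, then the turn about the tool's x in rad. In form: [[hand, tx, ty, tz, roll], ...]. A call has 1 to 5 rows; each row is the pose to reach, as a shift and turn from the pose commanded when the call began, along the tool's axes at that moment; what a row does not reach only later rows make up. A row lasts 1/12 s, in which the tool goes at most 41.7 mm and 7.16 degrees, less where a joint would pass 70% of its speed; a pose out of reach is approached as far as the arm can. A call with a gripper value outside its range is refused whole. The fingers move at their own pace and stop on an object; the grip force is fixed at half the most. Time passes only in rows, so rows that repeat a pose let the fingers close. It gives the time, the measured TCP pose, the force and the opening at its end, in the units of the state.
- robot.get_obs(): the state, without advancing time (a new reading comes with each control period).
- robot.snapshot(name): name is "scene" or "top" or "wrist"; returns a dict with "image" (480x640x3 uint8, red, green, blue), "intrinsics" (3x3 intrinsics, pixels), "k1" (the pictures are not rectified: a ray, as slopes to the right and down, at radius r is drawn at 1 + k1 r^2 times it, then the intrinsics apply), "world_from_camera" (4x4, takes a point from camera to world coordinates). Camera axes: x right, y down, z forward; pixel columns grow to the right and rows downward; lengths in m; the calibration is good to about 2 mm. A picture is of the moment at which its call begins. There is no depth.
- robot.close_job(): hands the job in, once; it reports no verdict.
The state is a dict: "time": time; "joint_positions": joint angles; "qvel": joint speeds; "joint_torque": joint torques, N m; "tool_pos": TCP position; "ee_rot": TCP orientation; "wrist_force": force on the tool from outside, world axes, zero at the start; "wrist_torque": the same for the moment, N m; "width": finger opening in m.
Only numpy, scipy, OpenCV 4.12 (cv2) and the standard library are available. Lean on these libraries where they do the work, as an engineer would, in place of code of your own. Each camera call takes 0.05 s, during which the arm holds its last target.

## Working session

There is one attempt and no reset: what is moved stays moved. The work goes in short steps, Python scripts to look and compute and a tool call to move; the robot and the scene stay as the last step left them, time stands still between calls to the robot, and variables do not carry over. Pictures are saved under pics/ and viewed, and the job is handed in when it is done.

Besides the shell and the picture viewer there is one more tool, called after ">>>" as a command line: name --pt "numbers of a row" for each row, then --argument value for the rest. send_rows: Moves the arm, as the interface text tells. Its arguments: {"type":"object","properties":{"increments":{"type":"array"}},"required":["increments"]}

```bash
mkdir -p pics; ls
python3 - <<'E'
from bench import robot
import cv2
o=robot.get_obs()
print(o['time'],o['tool_pos'],o['ee_rot'],o['width'],o['wrist_force'])
for n in ["scene","top","wrist"]:
    s=robot.snapshot(n); cv2.imwrite(f"pics/{n}0.png",s["image"][:,:,::-1])
    print(n,s["intrinsics"],s["k1"],s["world_from_camera"])
E
```

```text
pics
0.0 [ 0.20678261 -0.5089746   0.16903642] [-1.67125756  1.56864708  1.85611662] 0.09413305951392695 [-0.20041541 -0.13226305 -0.01353444]
scene [[443.28512728   0.         315.39825155]
 [  0.         443.28512728 241.07585178]
 [  0.           0.           1.        ]] -0.03406649539937539 [[-0.83012011  0.45148091 -0.3272088   0.82580851]
 [ 0.55758337  0.67339562 -0.48542674  0.40382637]
 [ 0.00118007 -0.58540868 -0.81073749  0.76705556]
 [ 0.          0.          0.          1.        ]]
top [[623.54503617   0.         332.21317265]
 [  0.         623.54503617 230.70284299]
 [  0.           0.           1.        ]] -0.21173392475722538 [[-0.01950434 -0.99254791  0.12028392  0.39958167]
 [-0.99980147  0.01887233 -0.00639137 -0.02850831]
 [ 0.00407371 -0.1203847  -0.99271896  1.21521536]
 [ 0.          0.          0.          1.        ]]
wrist [[393.61956977   0.         317.65292729]
 [  0.         393.61956977 238.86973339]
 [  0.           0.           1.        ]] -0.07914295312598076 [[ 0.37618015 -0.89042194 -0.25619772  0.28146307]
 [-0.92654412 -0.36214519 -0.10181776 -0.4808279 ]
 [-0.00212     0.27568031 -0.96124704  0.38353317]
 [ 0.          0.          0.          1.        ]]
```

View pics/scene0.png

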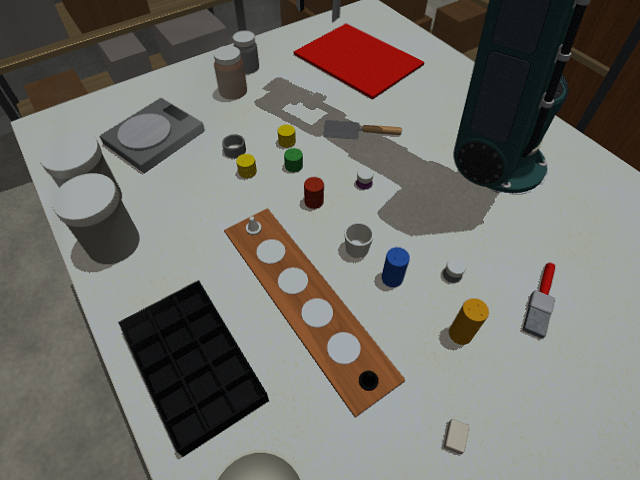

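View pics/top0.png

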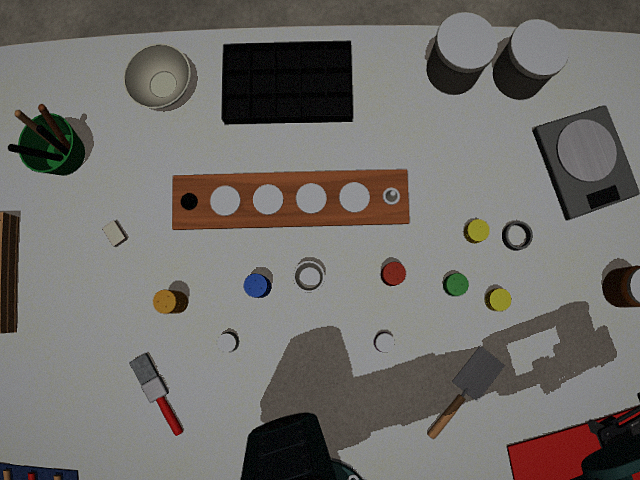

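View pics/wrist0.png

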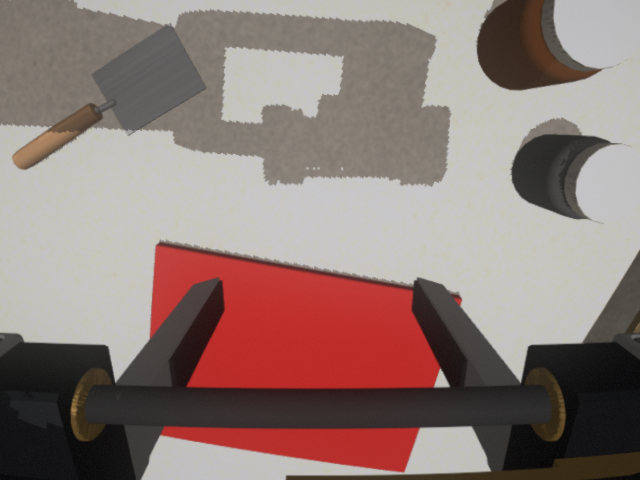

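Top view shows the marks at about (225,200), (267,199), (311,198) and (354,197). The black cone is at (189,201), to the left (+y). Ochre is at (170,300), blue (257,285), cup (309,275), red (393,273) and green (456,284). The yellow decoys are at (477,230) and (500,300). Next step is measuring with both fixed views.

```bash
cat > h.py <<'E'
import numpy as np, cv2
from scipy.optimize import least_squares
def proj(s,P):
    T=np.linalg.inv(s["world_from_camera"]);P=np.atleast_2d(P)
    c=P@T[:3,:3].T+T[:3,3];q=c[:,:2]/c[:,2:];q=q*(1+s["k1"]*(q**2).sum(1,keepdims=True))
    K=s["intrinsics"];return np.c_[q[:,0]*K[0,0]+K[0,2],q[:,1]*K[1,1]+K[1,2]]
def mask(im,col):
    h=cv2.cvtColor(im,cv2.COLOR_RGB2HSV).astype(int);H,S,V=h[...,0],h[...,1],h[...,2]
    sat=(S>110)&(V>25)
    return {'green':sat&(H>45)&(H<75),'red':sat&((H<8)|(H>172)),'blue':sat&(H>100)&(H<130),
     'ochre':sat&(H>12)&(H<35),'white':(S<30)&(V>150)}[col].astype(np.uint8)
def blob(im,col,near,r=60):
    n,l,st,c=cv2.connectedComponentsWithStats(mask(im,col))
    b=[(np.hypot(*(c[i]-near)),i) for i in range(1,n) if st[i,4]>60]
    if not b or min(b)[0]>r: return None
    i=min(b)[1];return (l==i).astype(np.uint8),c[i],st[i,4]
a=np.linspace(0,2*np.pi,48,endpoint=False)
def feats(pts):
    h=cv2.convexHull(pts.astype(np.float32))[:,0]
    d=np.linspace(0,np.pi*2,24,endpoint=False);D=np.c_[np.cos(d),np.sin(d)]
    return (h@D.T).max(0)
def fitcyl(views,x0,r=.022):
    # views: list of (snap,mask); params x,y,zbottom,ztop
    F=[]
    for s,m in views:
        ys,xs=np.nonzero(m);F.append(feats(np.c_[xs,ys].astype(float)) )
    def f(p):
        out=[]
        for (s,m),t in zip(views,F):
            P=np.r_[[[p[0]+r*np.cos(b),p[1]+r*np.sin(b),z] for z in p[2:4] for b in a]]
            out.append(feats(proj(s,P))-t-.4)
        return np.concatenate(out)
    q=least_squares(f,x0,loss='soft_l1');return q.x,np.sqrt(np.mean(f(q.x)**2))
def triang(views):
    def f(p): return np.concatenate([proj(s,p)[0]-u for s,u in views])
    q=least_squares(f,[.4,0,.0]);return q.x,np.abs(f(q.x)).max()
E
python3 - <<'E'
from h import *
from bench import robot
T=robot.snapshot("top");S=robot.snapshot("scene")
g={'ochre':[(170,300),(468,320)],'blue':[(257,285),(396,267)],'red':[(393,273),(314,192)],'green':[(456,284),(293,160)]}
for c,(u,v) in g.items():
    A=blob(T['image'],c,u);B=blob(S['image'],c,v);print(c,A[1],A[2],B[1],B[2])
    print(fitcyl([(T,A[0]),(S,B[0])],[.3,0,0,.08]))
for u,v in [((225,200),(344,348)),((267,199),(317,312)),((311,198),(293,280)),((354,197),(271,251))]:
    A=blob(T['image'],'white',u,15);B=blob(S['image'],'white',v,15)
    print(A[1:],B[1:],triang([(T,A[1]),(S,B[1])]))
print('cones/cup rough',[triang([(T,u),(S,v)]) for u,v in [((189,201),(369,380)),((309,275),(358,235)),((477,230),(247,160))]])
o=robot.get_obs()
from scipy.spatial.transform import Rotation as R
print(R.from_euler('xyz',o['ee_rot']).as_matrix())
E
```

```text
ochre [169.36073059 301.19939117] 657 [468.34467714 320.88132635] 1146
(array([0.4117016 , 0.27141845, 0.00163222, 0.09806253]), np.float64(0.33868223719706336))
blue [255.82826087 285.18043478] 460 [394.71428571 266.42983565] 791
(array([0.43910972, 0.10645435, 0.00076602, 0.07741916]), np.float64(0.6039808535618949))
red [393.5862069 273.0183908] 435 [313.34971645 192.07183365] 529
(array([ 0.4585081 , -0.14956318,  0.00411785,  0.05943315]), np.float64(0.5865812015372189))
green [456.40350877 284.11027569] 399 [293.01966292 159.65449438] 356
(array([ 0.43610602, -0.27218758,  0.00531337,  0.03938335]), np.float64(0.8153716066544744))
(array([225.17171717, 200.78787879]), np.int32(99)) (array([343.40330789, 347.52798982]), np.int32(786)) (array([0.60941278, 0.17388434, 0.00754271]), np.float64(0.00387641458513599))
(array([262.85526316, 204.96052632]), np.int32(76)) (array([316.69298246, 312.2002924 ]), np.int32(684)) (array([0.60506898, 0.09382742, 0.00860419]), np.float64(3.7257558449784938))
(array([307.2195122 , 201.79268293]), np.int32(82)) (array([292.37478705, 280.17376491]), np.int32(587)) (array([0.60761801, 0.0082802 , 0.01025877]), np.float64(2.65031204816961))
(array([348.95890411, 201.05479452]), np.int32(73)) (array([270.45559846, 250.86872587]), np.int32(518)) (array([ 0.60775731, -0.07375234,  0.01334109]), np.float64(3.174811753208587))
cones/cup rough [(array([0.60920209, 0.24675909, 0.01116057]), np.float64(0.5286520720409271)), (array([0.45763111, 0.00950678, 0.05066564]), np.float64(0.44601120596325927)), (array([ 0.53687436, -0.31328567,  0.04225491]), np.float64(0.6745426531382179))]
[[-3.02947450e-04  3.76273487e-01 -9.26508592e-01]
 [ 1.02579269e-03 -9.26508030e-01 -3.76273595e-01]
 [-9.99999428e-01 -1.06439686e-03 -1.05295346e-04]]
```

```bash
sed -i "s/'white':(S<30)&(V>150)/'white':(S<45)\&(V>125)/" h.py
python3 - <<'E'
from h import *
from bench import robot
T=robot.snapshot("top");S=robot.snapshot("scene")
print(T['image'][200,225],T['image'][198,311])
P=[]
for u,v in [((225,200),(344,348)),((267,199),(317,312)),((311,198),(293,280)),((354,197),(271,251))]:
    A=blob(T['image'],'white',u,15);B=blob(S['image'],'white',v,15)
    p=triang([(T,A[1]),(S,B[1])]);P.append(p[0])
    print(A[1:],B[1:],p)
P=np.array(P);c=P.mean(0);d=np.linalg.svd(P-c)[2][0];print(c,d,(P-c)@d)
d*=np.sign(d[1]);print(np.array([c+k*.0425*d for k in (3,1,-1,-3)]),np.arctan2(d[1],d[0]))
E
```

```text
[140 142 143] [149 148 152]
(array([224.5739645 , 200.08727811]), np.int32(676)) (array([343.3688029, 347.5114873]), np.int32(827)) (array([0.61029765, 0.1746507 , 0.01039438]), np.float64(0.03366277313767796))
(array([267.47150997, 198.82336182]), np.int32(702)) (array([316.75766017, 312.2270195 ]), np.int32(718)) (array([0.61085399, 0.08970273, 0.01052094]), np.float64(0.09074313966499403))
(array([310.8       , 197.76028369]), np.int32(705)) (array([292.5072, 280.2208]), np.int32(625)) (array([0.61135591, 0.00454632, 0.00995337]), np.float64(0.07994436161158092))
(array([354.17052023, 196.67052023]), np.int32(692)) (array([270.43438078, 250.83548983]), np.int32(541)) (array([ 0.61186272, -0.08054992,  0.01035734]), np.float64(0.07701329927300549))
[0.61109257 0.04708746 0.01030651] [ 6.10866640e-03 -9.99981023e-01 -7.98059817e-04] [-0.12756575 -0.04261609  0.04254222  0.12763962]
[[ 0.61031371  0.17458504  0.01040826]
 [ 0.61083295  0.08958665  0.01034043]
 [ 0.61135218  0.00458826  0.01027259]
 [ 0.61187142 -0.08041012  0.01020476]] 1.576905033136026
```

>>> send_rows --pt "0.5 0 -0.013 -0.03 -0.12" --pt "0.5 0 -0.026 -0.06 -0.24" --pt "0.5 0 -0.04 -0.09 -0.36" --pt "0.5 0 -0.053 -0.12 -0.48" --pt "0.5 0 -0.067 -0.15 -0.593"

```text
time: 0.77
tool_pos: [0.3215, -0.39, 0.1702]
ee_rot: [1.284, 1.57, -0.874]
wrist_force: [0.4, 0.6, 0.1]
width: 0.0705
```

```bash
cat > go.py <<'E'
import sys
from h import *
from bench import robot
from scipy.spatial.transform import Rotation as R
def go(x,y,z,yaw=0.0):
    o=robot.get_obs();M=R.from_euler('xyz',o['ee_rot']).as_matrix()
    p=np.array(o['tool_pos']);d=np.array([x,y,z])-p
    ja=np.arctan2(M[1,1],M[0,1])
    print('t',round(o['time'],2),'tcp',p.round(4),'jaw',round(ja,3),'w',round(o['width'],4),'f',np.round(o['wrist_force'],1),'q',np.round(o['joint_positions'],2))
    print('shift',(M.T@d).round(4),'roll',round(-(yaw-ja),4))
if __name__=='__main__': go(*map(float,sys.argv[1:]))
E
python3 go.py .436 -.272 .15
```

```text
t 0.77 tcp [ 0.3215 -0.39    0.1702] jaw -0.587 w 0.0705 f [0.4 0.6 0.1] q [-0.99 -0.01  1.47  0.    1.68 -0.41]
shift [ 0.0202  0.03   -0.1617] roll -0.5868
```

>>> send_rows --pt "0.5 0 0.006 -0.032 -0.12" --pt "0.5 0 0.012 -0.064 -0.24" --pt "0.5 0 0.018 -0.096 -0.36" --pt "0.5 0.01 0.024 -0.128 -0.48" --pt "0.5 0.02 0.03 -0.162 -0.593"

```text
time: 1.18
tool_pos: [0.4373, -0.2727, 0.1509]
ee_rot: [0.797, 1.568, -0.768]
wrist_force: [-0.1, 0.0, -0.7]
width: 0.0707
```

```bash
python3 go.py .436 -.272 .006
python3 - <<'E'
from bench import robot
import cv2
for n in ["wrist"]:
    s=robot.snapshot(n); cv2.imwrite(f"pics/{n}1.png",s["image"][:,:,::-1])
E
```

```text
t 1.18 tcp [ 0.4373 -0.2727  0.1509] jaw 0.006 w 0.0707 f [-0.1  0.  -0.7] q [-0.67  0.01  1.49 -0.    1.64 -0.67]
shift [ 0.1449 -0.0016 -0.001 ] roll 0.0064
```

View pics/wrist1.png

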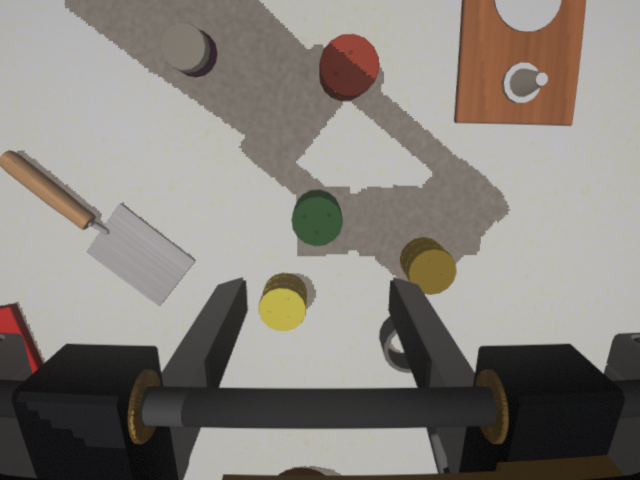

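The wrist view shows green at (317,217), centred between the fingers, with the yellow decoys at (283,305) and (428,268) clear of them. Descending.

>>> send_rows --pt "0.5 0.035 -0.001 -0.001 0.006" --pt "0.5 0.07 -0.001 -0.001 0.006" --pt "0.5 0.105 -0.001 -0.001 0.006" --pt "0.5 0.13 -0.001 -0.001 0.006" --pt "0.5 0.144 -0.001 -0.001 0.006"

```text
time: 1.65
tool_pos: [0.4326, -0.2706, 0.0021]
ee_rot: [-2.22, 1.564, 2.487]
wrist_force: [-0.6, -0.6, -0.8]
width: 0.0708
```

>>> send_rows --pt "-0.3 0 0 0 0" --pt "-0.3 0 0 0 0" --pt "-0.3 0 0 0 0" --pt "-0.3 0 0 0 0" --pt "-0.3 0 0 0 0"

```text
time: 2.07
tool_pos: [0.4362, -0.2734, 0.0081]
ee_rot: [0.904, 1.567, -0.672]
wrist_force: [0.4, 0.0, -0.1]
width: 0.0405
```

```bash
python3 go.py .436 -.272 .17
```

```text
t 2.07 tcp [ 0.4362 -0.2734  0.0081] jaw -0.005 w 0.0405 f [ 0.4  0.  -0.1] q [-0.67  0.1   1.69 -0.    1.35 -0.66]
shift [-0.1619  0.0003 -0.001 ] roll -0.0052
```

```bash
python3 - <<'E'
from bench import robot
import cv2,numpy as np
I=[robot.snapshot(n)["image"] for n in ["top","scene","wrist"]]
a=cv2.resize(I[0][200:380,350:590],(480,360),interpolation=cv2.INTER_CUBIC)
b=cv2.resize(I[1][80:260,200:440],(480,360),interpolation=cv2.INTER_CUBIC)
c=np.vstack([np.hstack([a,b]),])
cv2.imwrite("pics/g1.png",cv2.resize(c,(800,300))[:,:,::-1]); cv2.imwrite("pics/g1w.png",I[2][:,:,::-1])
E
python3 go.py .436 -.272 .17
```

```text
t 2.22 tcp [ 0.4356 -0.2729  0.0072] jaw -0.005 w 0.0334 f [-0.2 -1.   0.2] q [-0.67  0.1   1.69 -0.    1.35 -0.66]
shift [-0.1628  0.0007 -0.0007] roll -0.0051
```

View pics/g1.png

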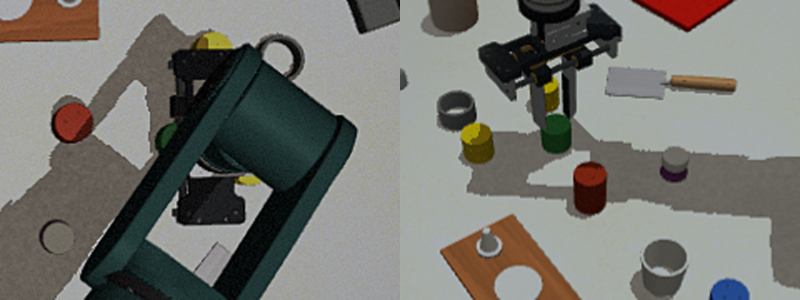

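View pics/g1w.png

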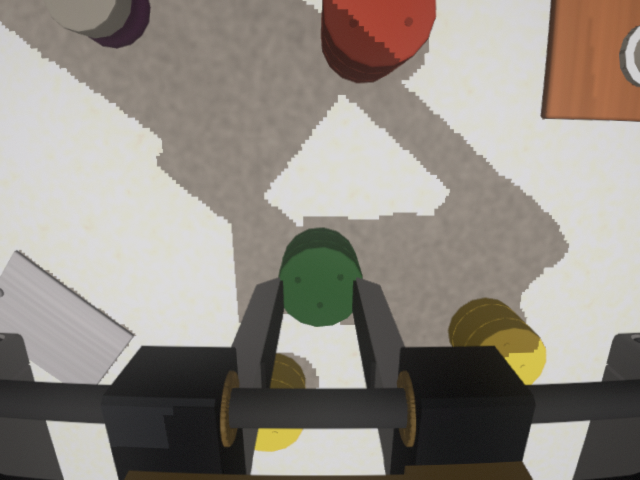

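Fingers closed to 33 mm on nothing: green at (320,280) in the wrist view stands ahead of them. I'll check for movement or a pose error.

Run:
```python
from h import *
from bench import robot
T=robot.snapshot("top");S=robot.snapshot("scene");W=robot.snapshot("wrist")
for n,s in zip("TSW",(T,S,W)):
    print(n,'green top',proj(s,[.436,-.272,.04]),'red',proj(s,[.4585,-.1496,.06]),'tcp',proj(s,[.4356,-.2729,.0072]))
w=W["world_from_camera"];print(w)
for s,u in ((S,(293,160)),(W,(320,250))):
    A=blob(s['image'],'green',u);print(A[1:])
B=blob(S['image'],'green',(293,160))[0];A=blob(W['image'],'green',(320,250))[0]
print(fitcyl([(S,B),(W,A)],[.43,-.27,0,.04]))
print(fitcyl([(S,B)],[.43,-.27,0,.04]))
```

```text
T green top [[457.44335644 283.71983381]] red [[394.23875073 272.85935963]] tcp [[454.50543263 284.52567998]]
S green top [[292.48310566 154.0464371 ]] red [[313.3234622  183.70187865]] tcp [[292.97111121 163.83139249]]
W green top [[319.22716046 289.66138342]] red [[378.26574937   6.35260423]] tcp [[318.2913644  268.42349534]]
[[ 9.99986622e-01 -5.10030123e-03 -8.62221203e-04  4.35514197e-01]
 [-5.13999585e-03 -9.61063228e-01 -2.76280748e-01 -1.93658217e-01]
 [ 5.80465947e-04  2.76281484e-01 -9.61076586e-01  2.21022467e-01]
 [ 0.00000000e+00  0.00000000e+00  0.00000000e+00  1.00000000e+00]]
(array([293.60429448, 160.21165644]), np.int32(326))Traceback (most recent call last):
  File "<stdin>", line 8, in <module>
TypeError: 'NoneType' object is not subscriptable
```

Run:
```python
from h import *
from bench import robot
print(robot.tcp_to_grasp,[a for a in dir(robot) if a[0]!='_'])
S=robot.snapshot("scene");W=robot.snapshot("wrist")
a=cv2.resize(S['image'][100:190,230:350],(800,600),interpolation=cv2.INTER_NEAREST)
cv2.imwrite("pics/s2.png",a[:,:,::-1])
a=cv2.resize(W['image'][210:360,220:420],(800,600),interpolation=cv2.INTER_NEAREST)
cv2.imwrite("pics/w2.png",a[:,:,::-1])
```

```text
0.0188 ['IKError', 'close_job', 'get_obs', 'snapshot', 'tcp_to_grasp']
```

View pics/s2.png

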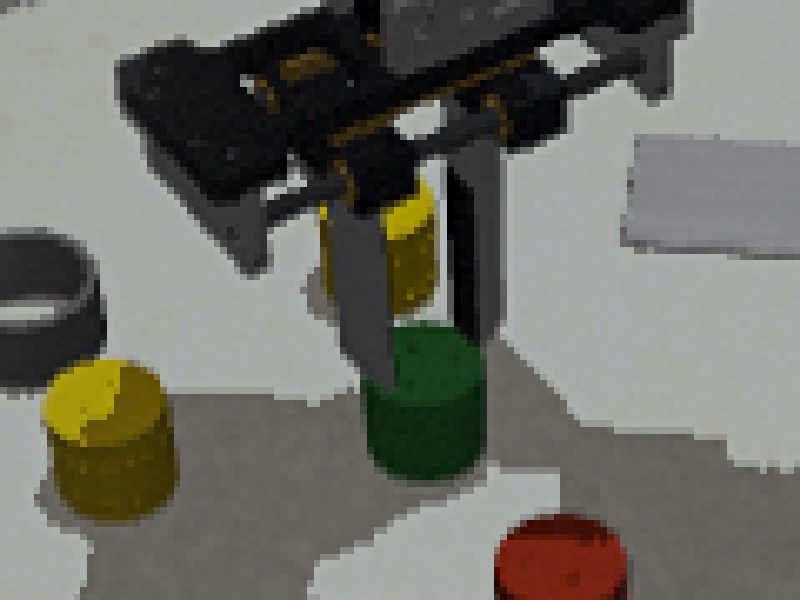

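View pics/w2.png

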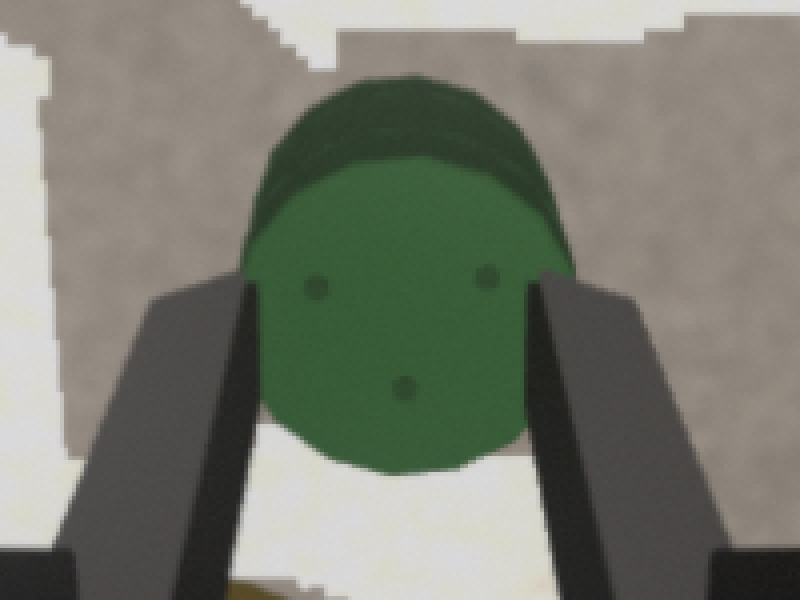

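```bash
python3 - <<'E'
from h import *
from bench import robot
S=robot.snapshot("scene");W=robot.snapshot("wrist")
print(triang([(S,np.array([289.2,158])),(W,np.array([355,278.5]))]))
E
python3 go.py .436 -.272 .006
```

```text
(array([ 0.45290284, -0.26397643,  0.04417777]), np.float64(1.0995524342019394))
t 2.57 tcp [ 0.435  -0.2723  0.0061] jaw -0.005 w 0.0327 f [-0.2 -0.4  0.8] q [-0.67  0.1   1.69 -0.    1.35 -0.66]
shift [ 0.0001  0.001  -0.0003] roll -0.005
```

Scene and wrist triangulation puts the fingertips at z = 0.044 while the reported TCP is at z = 0.006. The real tips therefore sit about 38 mm above the reported TCP, though x and y agree. I'll plan with the measured tip offset: open, then go down cautiously while watching the force.

>>> send_rows --pt "0.5 0 0.001 0 0" --pt "0.5 0 0.001 0 0" --pt "0.5 0 0.001 0 0" --pt "0.5 0.003 0.001 0 0" --pt "0.5 0.006 0.001 0 0"

```text
time: 2.98
tool_pos: [0.4362, -0.2725, 0.0001]
ee_rot: [0.791, 1.57, -0.785]
wrist_force: [-0.0, -0.5, 0.3]
width: 0.0629
```

>>> send_rows --pt "0.5 0.008 0 0 0" --pt "0.5 0.016 0 0 0" --pt "0.5 0.022 0 0 0" --pt "0.5 0.026 0 0 0" --pt "0.5 0.026 0 0 0"

```text
time: 3.4
tool_pos: [0.435, -0.2716, -0.0275]
ee_rot: [-2.21, 1.568, 2.498]
wrist_force: [-0.9, 0.5, 0.0]
width: 0.0704
```

```bash
python3 - <<'E'
from h import *
from bench import robot
S=robot.snapshot("scene");W=robot.snapshot("wrist")
a=np.hstack([cv2.resize(S['image'][100:190,230:350],(400,300)),cv2.resize(W['image'][210:360,220:420],(400,300))])
cv2.imwrite("pics/s3.png",a[:,:,::-1])
E
python3 go.py .436 -.272 -.03
```

```text
t 3.5 tcp [ 0.4359 -0.2723 -0.0262] jaw -0.005 w 0.0703 f [ 0.1 -0.7  0.2] q [-0.67  0.13  1.72 -0.    1.28 -0.66]
shift [ 0.0038  0.0001 -0.0003] roll -0.005
```

View pics/s3.png

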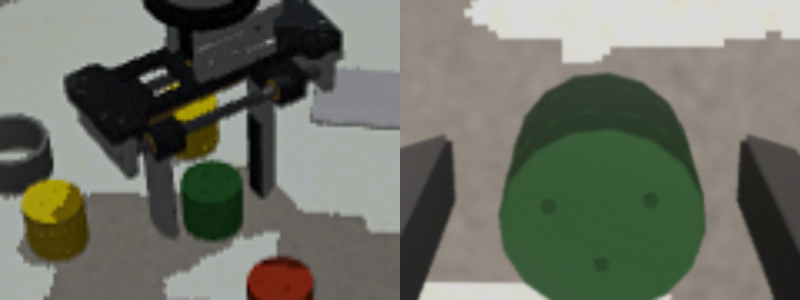

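The fingers now straddle green, with tips about 12 mm above the table. Closing here.

>>> send_rows --pt "-0.3 0.002 0 0 0" --pt "-0.3 0.002 0 0 0" --pt "-0.3 0.002 0 0 0" --pt "-0.3 0.002 0 0 0" --pt "-0.3 0.002 0 0 0"

```text
time: 3.92
tool_pos: [0.4363, -0.2725, -0.0275]
ee_rot: [0.98, 1.57, -0.596]
wrist_force: [-0.1, -0.3, -0.4]
width: 0.0434
```

>>> send_rows --pt "-0.3 0 0 0 0" --pt "-0.3 0 0 0 0" --pt "-0.3 -0.01 0 0 0" --pt "-0.3 -0.03 0 0 0" --pt "-0.3 -0.05 0 0 0"

```text
time: 4.33
tool_pos: [0.4348, -0.2715, 0.0219]
ee_rot: [-2.192, 1.567, 2.516]
wrist_force: [1.0, -0.5, -1.6]
width: 0.0433
```

```bash
python3 go.py .436 -.272 .12
```

```text
t 4.33 tcp [ 0.4348 -0.2715  0.0219] jaw -0.005 w 0.0433 f [ 1.  -0.5 -1.6] q [-0.67  0.09  1.67 -0.    1.39 -0.66]
shift [-0.0981  0.0009  0.0003] roll -0.005
```

>>> send_rows --pt "-0.3 -0.03 0 0 0" --pt "-0.3 -0.06 0.01 -0.025 0" --pt "-0.3 -0.09 0.022 -0.055 0" --pt "-0.3 -0.098 0.036 -0.09 0" --pt "-0.3 -0.098 0.05 -0.125 0"

```text
time: 4.75
tool_pos: [0.4891, -0.1475, 0.1252]
ee_rot: [1.182, 1.562, -0.395]
wrist_force: [1.0, -0.8, -1.4]
width: 0.0435
```

>>> send_rows --pt "-0.3 0 0.013 -0.034 0" --pt "-0.3 0 0.026 -0.068 0" --pt "-0.3 0 0.04 -0.102 0" --pt "-0.3 0 0.053 -0.136 0" --pt "-0.3 0 0.066 -0.17 0"

```text
time: 5.17
tool_pos: [0.5535, 0.0238, 0.1205]
ee_rot: [-0.88, 1.57, -2.455]
wrist_force: [0.9, -0.6, -1.9]
width: 0.0438
```

```bash
python3 go.py .6103 .1746 .12
```

```text
t 5.17 tcp [0.5535 0.0238 0.1205] jaw -0.005 w 0.0438 f [ 0.9 -0.6 -1.9] q [-0.06  0.11  1.44 -0.    1.59 -0.05]
shift [ 0.0004  0.0561 -0.151 ] roll -0.0049
```

Now position over the mark, then lower to TCP z = 0.0275 mm below foot plus a 10 mm mark (−0.0165).

>>> send_rows --pt "-0.3 0 0.014 -0.038 -0.001" --pt "-0.3 0 0.028 -0.076 -0.002" --pt "-0.3 0 0.042 -0.113 -0.003" --pt "-0.3 0 0.053 -0.14 -0.005" --pt "-0.3 0.01 0.057 -0.151 -0.005"

```text
time: 5.58
tool_pos: [0.613, 0.1772, 0.1121]
ee_rot: [2.07, 1.566, 0.503]
wrist_force: [-0.1, 0.2, -0.9]
width: 0.0435
```

>>> send_rows --pt "-0.3 0.02 0 0 0" --pt "-0.3 0.045 0 0 0" --pt "-0.3 0.07 0 0 0" --pt "-0.3 0.085 0 0 0" --pt "-0.3 0.09 0 0 0"

```text
time: 6.0
tool_pos: [0.6077, 0.1712, 0.0154]
ee_rot: [-1.303, 1.562, -2.874]
wrist_force: [-0.1, 0.1, -1.7]
width: 0.0435
```

```bash
python3 - <<'E'
from h import *
from bench import robot
S=robot.snapshot("scene")
B=blob(S['image'],'green',(344,340));print(B[1:],fitcyl([(S,B[0])],[.61,.175,.02,.06]))
E
python3 go.py .6103 .1746 -.0165
```

```text
(array([349.50145773, 337.18075802]), np.int32(343)) (array([0.60008446, 0.1749129 , 0.03686864, 0.05977798]), np.float64(3.03716223586876))
t 6.05 tcp [0.6084 0.1714 0.0161] jaw -0.001 w 0.0436 f [ 0.   0.4 -2.7] q [ 0.19  0.35  1.37 -0.    1.43  0.19]
shift [ 0.0326  0.0022 -0.0033] roll -0.0007
```

>>> send_rows --pt "-0.3 0.01 0.001 -0.002 0" --pt "-0.3 0.02 0.001 -0.003 0" --pt "-0.3 0.026 0.001 -0.003 0" --pt "-0.3 0.029 0.001 -0.003 0" --pt "-0.3 0.029 0.001 -0.003 0"

```text
time: 6.47
tool_pos: [0.6117, 0.1756, -0.0097]
ee_rot: [-1.224, 1.569, -2.794]
wrist_force: [-0.9, -0.3, -2.5]
width: 0.0436
```

```bash
python3 - <<'E'
from h import *
from bench import robot
S=robot.snapshot("scene")
cv2.imwrite("pics/s4.png",cv2.resize(S['image'][270:400,260:430],(784,600))[:,:,::-1])
E
python3 go.py .6103 .1746 -.0165
```

```text
t 6.52 tcp [ 0.6122  0.1757 -0.009 ] jaw 0.0 w 0.0434 f [ 0.3 -0.  -0.9] q [ 0.19  0.37  1.39 -0.    1.38  0.19]
shift [ 0.0075 -0.0019  0.0011] roll 0.0001
```

View pics/s4.png

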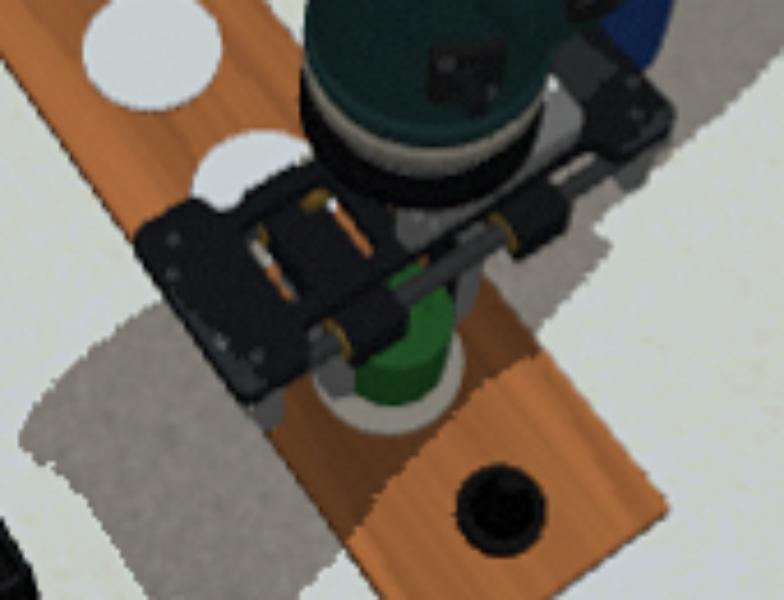

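Green hangs centred over the mark next to the black cone, a few millimetres up. I'll ease it down.

>>> send_rows --pt "-0.3 0.002 -0.002 0.001 0" --pt "-0.3 0.004 -0.002 0.001 0" --pt "-0.3 0.006 -0.002 0.001 0" --pt "-0.3 0.007 -0.002 0.001 0" --pt "-0.3 0.007 -0.002 0.001 0"

```text
time: 6.93
tool_pos: [0.61, 0.1747, -0.0161]
ee_rot: [-1.195, 1.57, -2.765]
wrist_force: [-0.1, -0.9, -2.3]
width: 0.0435
```

```bash
python3 go.py .6103 .1746 -.0165
```

```text
t 6.93 tcp [ 0.61    0.1747 -0.0161] jaw 0.0 w 0.0435 f [-0.1 -0.9 -2.3] q [ 0.19  0.37  1.4  -0.    1.36  0.19]
shift [0.0004 0.0003 0.0001] roll 0.0
```

>>> send_rows --pt "-0.3 0.001 0 0 0" --pt "-0.3 0.001 0 0 0" --pt "-0.3 0.0015 0 0 0"

```text
time: 7.18
tool_pos: [0.6104, 0.1747, -0.0172]
ee_rot: [1.423, 1.57, -0.148]
wrist_force: [-0.2, 0.1, -1.8]
width: 0.0438
```

>>> send_rows --pt "-0.3 0.001 0 0 0" --pt "-0.3 0.001 0 0 0" --pt "-0.3 0.001 0 0 0"

```text
time: 7.43
tool_pos: [0.6105, 0.1748, -0.0175]
ee_rot: [1.625, 1.57, 0.055]
wrist_force: [-1.9, -0.5, 3.9]
width: 0.0435
```

Contact at Fz +3.9 N. Releasing and rising.

>>> send_rows --pt "0.5 0 0 0 0" --pt "0.5 0 0 0 0" --pt "0.5 0 0 0 0" --pt "0.5 0 0 0 0" --pt "0.5 -0.005 0 0 0"

```text
time: 7.85
tool_pos: [0.6092, 0.1745, -0.0147]
ee_rot: [-1.343, 1.568, -2.914]
wrist_force: [-0.3, 0.3, 0.7]
width: 0.0696
```

>>> send_rows --pt "0.5 -0.02 0 0 0" --pt "0.5 -0.05 0 0 0" --pt "0.5 -0.085 0 0 0" --pt "0.5 -0.12 0 0.01 0" --pt "0.5 -0.14 0 0.03 0"

```text
time: 8.27
tool_pos: [0.6119, 0.1467, 0.132]
ee_rot: [1.859, 1.564, 0.292]
wrist_force: [1.1, -0.5, 1.2]
width: 0.0704
```

```bash
python3 - <<'E'
from h import *
from bench import robot
S=robot.snapshot("scene")
B=blob(S['image'],'green',(344,340));print(B[1:],fitcyl([(S,B[0])],[.61,.175,.01,.05]))
cv2.imwrite("pics/s5.png",S['image'][:,:,::-1])
E
python3 go.py .4585 -.1496 .09
```

```text
(array([344.79388084, 342.50241546]), np.int32(621)) (array([0.60889506, 0.17498652, 0.01255515, 0.04919357]), np.float64(0.4500099386729943))
t 8.32 tcp [0.6143 0.1417 0.1362] jaw -0.001 w 0.0702 f [ 2.4 -1.   2.5] q [ 0.14  0.26  1.23 -0.    1.63  0.14]
shift [ 0.0444 -0.156   0.2915] roll -0.0015
```

View pics/s5.png

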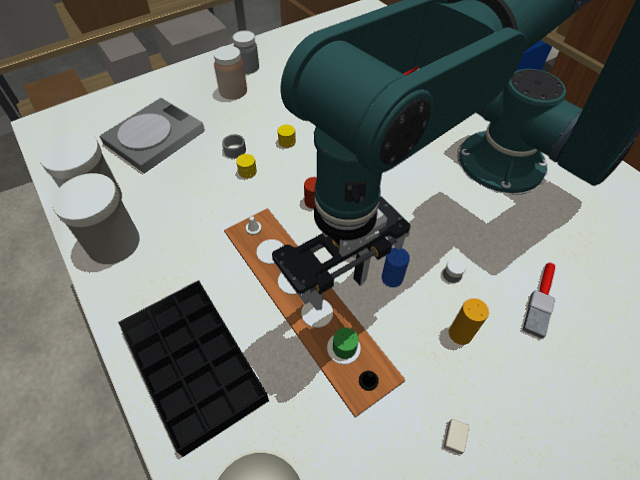

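Green stands on mark next to the black cone at (0.609, 0.175), foot at about 11 mm. Next is red.

>>> send_rows --pt "0.5 0 -0.014 0.026 0" --pt "0.5 0 -0.032 0.06 0" --pt "0.5 0 -0.05 0.094 0" --pt "0.5 0 -0.068 0.128 0" --pt "0.5 0 -0.086 0.162 0"

```text
time: 8.73
tool_pos: [0.523, -0.0183, 0.1261]
ee_rot: [-1.438, 1.57, -3.008]
wrist_force: [0.9, -0.0, 0.3]
width: 0.0706
```

```bash
python3 go.py .4585 -.1496 .1
```

```text
t 8.73 tcp [ 0.523  -0.0183  0.1261] jaw 0.001 w 0.0706 f [ 0.9 -0.   0.3] q [-0.14  0.04  1.51 -0.    1.59 -0.14]
shift [ 0.0262 -0.0645  0.1312] roll 0.0005
```

>>> send_rows --pt "0.5 0 -0.017 0.035 0" --pt "0.5 0 -0.035 0.07 0" --pt "0.5 0.01 -0.052 0.105 0" --pt "0.5 0.02 -0.064 0.13 0" --pt "0.5 0.026 -0.0645 0.131 0"

```text
time: 9.15
tool_pos: [0.4572, -0.1519, 0.0995]
ee_rot: [-0.891, 1.568, -2.467]
wrist_force: [-0.6, 0.8, 0.5]
width: 0.0704
```

>>> send_rows --pt "0.5 0.01 0 0 0" --pt "0.5 0.03 0 0 0" --pt "0.5 0.055 0 0 0" --pt "0.5 0.075 0 0 0" --pt "0.5 0.08 0 0 0"

```text
time: 9.57
tool_pos: [0.4575, -0.1454, 0.0164]
ee_rot: [-2.091, 1.563, 2.623]
wrist_force: [-0.8, 0.9, -0.4]
width: 0.0706
```

```bash
python3 - <<'E'
from h import *
from bench import robot
S=robot.snapshot("scene");W=robot.snapshot("wrist")
a=np.hstack([cv2.resize(S['image'][130:250,240:400],(400,300)),cv2.resize(W['image'],(400,300))])
cv2.imwrite("pics/s6.png",a[:,:,::-1])
E
python3 go.py .4585 -.1496 -.018
```

```text
t 9.67 tcp [ 0.4591 -0.1465  0.0191] jaw 0.002 w 0.0707 f [-0.6 -0.8 -0.2] q [-0.43  0.02  1.75  0.    1.38 -0.43]
shift [ 0.037  -0.0005  0.0032] roll 0.0017
```

View pics/s6.png

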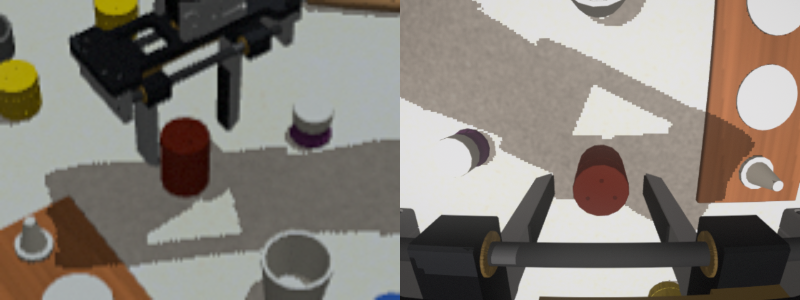

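Red at wrist (600,185) sits between the fingers. Down and grip.

>>> send_rows --pt "0.5 0.008 0 0.003 0" --pt "0.5 0.018 0 0.003 0" --pt "0.5 0.028 0 0.003 0" --pt "0.5 0.034 0 0.003 0" --pt "0.5 0.034 0 0.003 0"

```text
time: 10.08
tool_pos: [0.4584, -0.1507, -0.0151]
ee_rot: [-1.986, 1.568, 2.726]
wrist_force: [-0.1, -0.5, 0.3]
width: 0.0705
```

>>> send_rows --pt "-0.3 0 0 0 0" --pt "-0.3 0 0 0 0" --pt "-0.3 0 0 0 0" --pt "-0.3 0 0 0 0" --pt "-0.3 0 0 0 0"

```text
time: 10.5
tool_pos: [0.4601, -0.1515, -0.0128]
ee_rot: [0.98, 1.57, -0.591]
wrist_force: [-1.5, 0.1, 0.6]
width: 0.0437
```

>>> send_rows --pt "-0.3 0 0 0 0" --pt "-0.3 -0.01 0 0 0" --pt "-0.3 -0.035 0 0 0" --pt "-0.3 -0.07 0 0 0" --pt "-0.3 -0.105 0 0 0"

```text
time: 10.92
tool_pos: [0.4583, -0.1506, 0.0918]
ee_rot: [-2.001, 1.567, 2.711]
wrist_force: [0.5, -0.3, -1.8]
width: 0.0433
```

```bash
python3 go.py .6108 .0896 .13
```

```text
t 10.92 tcp [ 0.4583 -0.1506  0.0918] jaw -0.0 w 0.0433 f [ 0.5 -0.3 -1.8] q [-0.44 -0.03  1.65 -0.    1.53 -0.44]
shift [-0.0383  0.1524 -0.2402] roll -0.0
```

>>> send_rows --pt "-0.3 -0.02 0.012 -0.02 0" --pt "-0.3 -0.035 0.03 -0.048 0" --pt "-0.3 -0.038 0.05 -0.078 0" --pt "-0.3 -0.038 0.07 -0.109 0" --pt "-0.3 -0.038 0.09 -0.14 0"

```text
time: 11.33
tool_pos: [0.5505, -0.0099, 0.1308]
ee_rot: [1.376, 1.569, -0.195]
wrist_force: [0.3, -0.1, -2.3]
width: 0.0437
```

>>> send_rows --pt "-0.3 0 0.018 -0.03 0" --pt "-0.3 0 0.036 -0.06 0" --pt "-0.3 0 0.052 -0.084 0" --pt "-0.3 0 0.061 -0.099 0" --pt "-0.3 0 0.0625 -0.1 0"

```text
time: 11.75
tool_pos: [0.6128, 0.0922, 0.1288]
ee_rot: [-2.48, 1.569, 2.237]
wrist_force: [-1.0, -0.3, -2.3]
width: 0.0436
```

>>> send_rows --pt "-0.3 0.015 0 0 0" --pt "-0.3 0.04 0 0 0" --pt "-0.3 0.065 0 0 0" --pt "-0.3 0.085 0 0 0" --pt "-0.3 0.09 0 0 0"

```text
time: 12.17
tool_pos: [0.6084, 0.0875, 0.0349]
ee_rot: [-1.448, 1.562, -3.02]
wrist_force: [-0.9, 0.2, -2.3]
width: 0.0436
```

```bash
python3 go.py .6108 .0896 -.0015
```

```text
t 12.17 tcp [0.6084 0.0875 0.0349] jaw -0.001 w 0.0436 f [-0.9  0.2 -2.3] q [ 0.05  0.3   1.4  -0.    1.46  0.05]
shift [ 0.0364  0.0027 -0.0021] roll -0.0008
```

>>> send_rows --pt "-0.3 0.01 0 0 0" --pt "-0.3 0.02 0 0 0" --pt "-0.3 0.03 0 0 0" --pt "-0.3 0.035 0 0 0" --pt "-0.3 0.035 0 0 0"

```text
time: 12.58
tool_pos: [0.6114, 0.0885, 0.0034]
ee_rot: [-1.437, 1.569, -3.008]
wrist_force: [0.5, 0.2, -1.8]
width: 0.0438
```

```bash
python3 - <<'E'
from h import *
from bench import robot
S=robot.snapshot("scene")
cv2.imwrite("pics/s7.png",cv2.resize(S['image'][250:400,240:440],(800,600))[:,:,::-1])
E
python3 go.py .6108 .0896 -.0025
```

```text
t 12.63 tcp [0.612  0.0887 0.0043] jaw 0.0 w 0.0435 f [ 0.9 -0.4 -1.6] q [ 0.05  0.32  1.43 -0.    1.39  0.05]
shift [ 0.0068 -0.0011 -0.0009] roll 0.0001
```

View pics/s7.png

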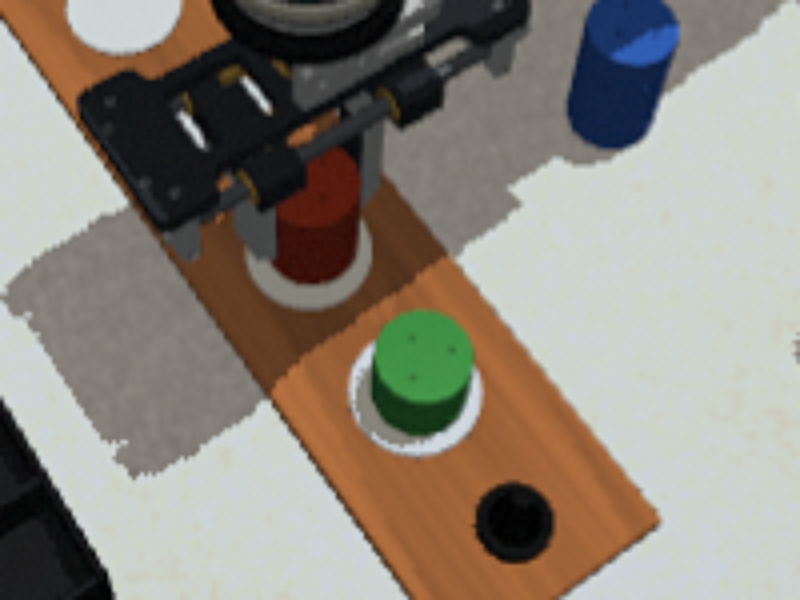

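Red hangs over mark 2, upright, with green standing beside it. Lowering the last millimetres.

>>> send_rows --pt "-0.3 0.002 -0.001 -0.001 0" --pt "-0.3 0.004 -0.001 -0.001 0" --pt "-0.3 0.006 -0.001 -0.001 0" --pt "-0.3 0.007 -0.001 -0.001 0" --pt "-0.3 0.007 -0.001 -0.001 0"

```text
time: 13.05
tool_pos: [0.6111, 0.0898, -0.0025]
ee_rot: [-1.137, 1.571, -2.708]
wrist_force: [-0.2, -0.4, -2.5]
width: 0.0437
```

>>> send_rows --pt "-0.3 0.001 0 0 0" --pt "-0.3 0.001 0 0 0" --pt "-0.3 0.001 0 0 0"

```text
time: 13.3
tool_pos: [0.6114, 0.0898, -0.0027]
ee_rot: [1.53, 1.57, -0.04]
wrist_force: [-1.1, -0.2, 0.4]
width: 0.0436
```

Weight is coming off, so contact has started. Half a millimetre more, then release.

>>> send_rows --pt "-0.3 0.0005 0 0 0" --pt "-0.3 0.0005 0 0 0"

```text
time: 13.47
tool_pos: [0.6114, 0.0898, -0.0027]
ee_rot: [1.495, 1.57, -0.076]
wrist_force: [-3.2, -0.2, 4.9]
width: 0.0436
```

>>> send_rows --pt "0.5 0 0 0 0" --pt "0.5 0 0 0 0" --pt "0.5 0 0 0 0" --pt "0.5 0 0 0 0" --pt "0.5 -0.005 0 0 0"

```text
time: 13.88
tool_pos: [0.6103, 0.0896, -0.0002]
ee_rot: [-1.474, 1.568, -3.044]
wrist_force: [0.1, 0.9, -0.5]
width: 0.0699
```

>>> send_rows --pt "0.5 -0.02 0 0 0" --pt "0.5 -0.05 0 0 0" --pt "0.5 -0.085 0 0 0" --pt "0.5 -0.115 0 0 0" --pt "0.5 -0.135 0 0 0"

```text
time: 14.3
tool_pos: [0.6128, 0.0898, 0.1407]
ee_rot: [1.615, 1.565, 0.044]
wrist_force: [-0.1, 0.1, 0.1]
width: 0.0706
```

```bash
python3 go.py .4391 .1065 .13
```

```text
t 14.3 tcp [0.6128 0.0898 0.1407] jaw 0.0 w 0.0706 f [-0.1  0.1  0.1] q [ 0.05  0.24  1.25 -0.    1.64  0.05]
shift [ 0.0097 -0.1737 -0.0167] roll 0.0
```

>>> send_rows --pt "0.5 0 -0.03 -0.003 0" --pt "0.5 0 -0.07 -0.007 0" --pt "0.5 0 -0.11 -0.011 0" --pt "0.5 0 -0.15 -0.015 0" --pt "0.5 0.005 -0.173 -0.017 0"

```text
time: 14.72
tool_pos: [0.4357, 0.1072, 0.1324]
ee_rot: [1.899, 1.569, 0.329]
wrist_force: [-0.5, 0.3, 0.2]
width: 0.0704
```

>>> send_rows --pt "0.5 0.005 -0.001 0 0" --pt "0.5 0.02 -0.001 0 0" --pt "0.5 0.04 -0.001 0 0" --pt "0.5 0.06 -0.001 0 0" --pt "0.5 0.075 -0.001 0 0"

```text
time: 15.13
tool_pos: [0.4376, 0.1066, 0.0548]
ee_rot: [-0.623, 1.57, -2.194]
wrist_force: [0.0, 0.1, 0.8]
width: 0.0706
```

```bash
python3 - <<'E'
from h import *
from bench import robot
S=robot.snapshot("scene");W=robot.snapshot("wrist")
a=np.hstack([cv2.resize(S['image'][190:340,300:500],(400,300)),cv2.resize(W['image'],(400,300))])
cv2.imwrite("pics/s8.png",a[:,:,::-1])
B=blob(S['image'],'red',(317,305));print(B[1:],fitcyl([(S,B[0])],[.61,.09,.01,.07]))
E
python3 go.py .4391 .1065 -.002
```

```text
(array([317.74645892, 304.39376771]), np.int32(706)) (array([0.60891724, 0.09088726, 0.01177057, 0.06753094]), np.float64(0.2720729590720744))
t 15.23 tcp [0.4356 0.1063 0.0532] jaw -0.0 w 0.0704 f [-1.1 -0.1 -0.6] q [ 0.11 -0.08  1.77 -0.    1.45  0.11]
shift [ 0.0552  0.0038 -0.0003] roll -0.0003
```

View pics/s8.png

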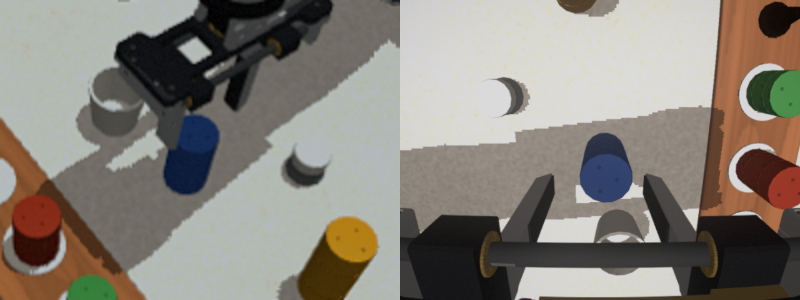

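Blue at wrist (606,170) lies between the fingers. The cup at (622,240) is well clear.

>>> send_rows --pt "0.5 0.01 0.003 0 0" --pt "0.5 0.025 0.003 0 0" --pt "0.5 0.04 0.003 0 0" --pt "0.5 0.053 0.003 0 0" --pt "0.5 0.055 0.003 0 0"

```text
time: 15.65
tool_pos: [0.4398, 0.1065, -0.0004]
ee_rot: [-1.388, 1.568, -2.959]
wrist_force: [-0.2, -1.5, -0.5]
width: 0.0707
```

>>> send_rows --pt "-0.3 0 0 0 0" --pt "-0.3 0 0 0 0" --pt "-0.3 0 0 0 0" --pt "-0.3 0 0 0 0" --pt "-0.3 0 0 0 0"

```text
time: 16.07
tool_pos: [0.4414, 0.1068, 0.0023]
ee_rot: [1.626, 1.568, 0.055]
wrist_force: [1.2, 0.9, 2.1]
width: 0.0436
```

>>> send_rows --pt "-0.3 0 0 0 0" --pt "-0.3 -0.01 0 0 0" --pt "-0.3 -0.035 0 0 0" --pt "-0.3 -0.07 0 0 0" --pt "-0.3 -0.105 0 0 0"

```text
time: 16.48
tool_pos: [0.4381, 0.1065, 0.1058]
ee_rot: [-1.445, 1.566, -3.016]
wrist_force: [0.6, 0.5, -2.9]
width: 0.0439
```

```bash
python3 go.py .6114 .0046 .145
```

```text
t 16.48 tcp [0.4381 0.1065 0.1058] jaw 0.0 w 0.0439 f [ 0.6  0.5 -2.9] q [ 0.11 -0.11  1.69 -0.    1.56  0.11]
shift [-0.04    0.1731  0.102 ] roll 0.0
```

>>> send_rows --pt "-0.3 -0.025 0.025 0.014 0" --pt "-0.3 -0.04 0.06 0.035 0" --pt "-0.3 -0.04 0.095 0.056 0" --pt "-0.3 -0.04 0.13 0.077 0" --pt "-0.3 -0.04 0.16 0.095 0"

```text
time: 16.9
tool_pos: [0.6017, 0.0102, 0.1461]
ee_rot: [-0.582, 1.57, -2.153]
wrist_force: [0.1, 0.3, -3.6]
width: 0.0437
```

>>> send_rows --pt "-0.3 0.01 0.01 0.006 0" --pt "-0.3 0.03 0.012 0.007 0" --pt "-0.3 0.055 0.012 0.007 0" --pt "-0.3 0.075 0.012 0.007 0" --pt "-0.3 0.085 0.012 0.007 0"

```text
time: 17.32
tool_pos: [0.6088, 0.0052, 0.0564]
ee_rot: [-1.672, 1.562, 3.04]
wrist_force: [-1.1, -0.2, -3.5]
width: 0.0439
```

>>> send_rows --pt "-0.3 0.01 0 0 0" --pt "-0.3 0.02 0 0 0" --pt "-0.3 0.03 0 0 0" --pt "-0.3 0.037 0 0 0" --pt "-0.3 0.037 0 0 0"

```text
time: 17.73
tool_pos: [0.6111, 0.0049, 0.0226]
ee_rot: [-1.63, 1.568, 3.083]
wrist_force: [-0.3, 1.2, -4.4]
width: 0.0436
```

```bash
python3 - <<'E'
from h import *
from bench import robot
S=robot.snapshot("scene")
cv2.imwrite("pics/s9.png",cv2.resize(S['image'][220:370,220:420],(800,600))[:,:,::-1])
E
python3 go.py .6114 .0046 .0115
```

```text
t 17.78 tcp [0.6117 0.0048 0.0235] jaw 0.0 w 0.0435 f [-0.1  0.  -3.5] q [-0.08  0.29  1.42 -0.    1.42 -0.08]
shift [ 0.012  -0.0003  0.0002] roll 0.0
```

View pics/s9.png

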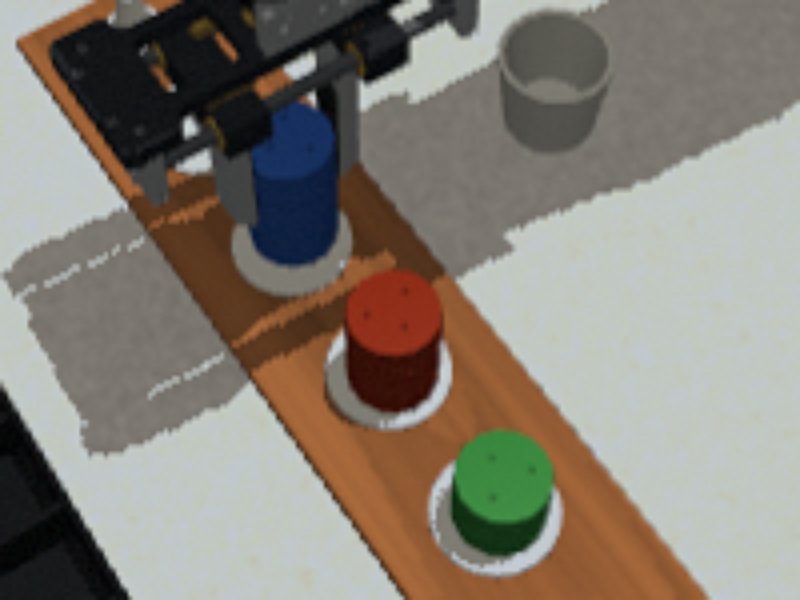

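Blue hangs centred over mark 3. Lowering 11 mm, then feeling for contact.

>>> send_rows --pt "-0.3 0.003 0 0 0" --pt "-0.3 0.006 0 0 0" --pt "-0.3 0.009 0 0 0" --pt "-0.3 0.011 0 0 0" --pt "-0.3 0.011 0 0 0"

```text
time: 18.2
tool_pos: [0.6119, 0.0047, 0.0126]
ee_rot: [-1.551, 1.57, -3.122]
wrist_force: [0.0, 0.9, -3.0]
width: 0.0438
```

>>> send_rows --pt "-0.3 0.001 0 0 0" --pt "-0.3 0.001 0 0 0" --pt "-0.3 0.001 0 0 0"

```text
time: 18.45
tool_pos: [0.6124, 0.0047, 0.0123]
ee_rot: [1.152, 1.57, -0.419]
wrist_force: [-0.5, -0.2, -3.5]
width: 0.0436
```

>>> send_rows --pt "-0.3 0.001 0 0 0" --pt "-0.3 0.001 0 0 0" --pt "-0.3 0.001 0 0 0"

```text
time: 18.7
tool_pos: [0.6124, 0.0047, 0.0123]
ee_rot: [1.232, 1.57, -0.339]
wrist_force: [-2.2, 0.5, 3.4]
width: 0.0438
```

Contact (+3.4 N), release.

>>> send_rows --pt "0.5 0 0 0 0" --pt "0.5 0 0 0 0" --pt "0.5 0 0 0 0" --pt "0.5 0 0 0 0" --pt "0.5 -0.005 0 0 0"

```text
time: 19.12
tool_pos: [0.6114, 0.0048, 0.015]
ee_rot: [-1.624, 1.569, 3.088]
wrist_force: [0.2, 0.1, 0.3]
width: 0.0702
```

>>> send_rows --pt "0.5 -0.02 0 0 0" --pt "0.5 -0.05 0 0 0" --pt "0.5 -0.085 0 0 0" --pt "0.5 -0.115 0 0 0" --pt "0.5 -0.135 0 0 0"

```text
time: 19.53
tool_pos: [0.6137, 0.0047, 0.1558]
ee_rot: [1.483, 1.565, -0.087]
wrist_force: [-0.7, 0.8, -0.1]
width: 0.0705
```

```bash
python3 go.py .4117 .2714 .15
```

```text
t 19.53 tcp [0.6137 0.0047 0.1558] jaw 0.0 w 0.0705 f [-0.7  0.8 -0.1] q [-0.08  0.23  1.24 -0.    1.67 -0.08]
shift [ 0.0045 -0.202  -0.2667] roll 0.0001
```

>>> send_rows --pt "0.5 0 -0.018 -0.024 0" --pt "0.5 0 -0.041 -0.054 0" --pt "0.5 0 -0.064 -0.084 0" --pt "0.5 0 -0.086 -0.114 0" --pt "0.5 0 -0.109 -0.144 0"

```text
time: 19.95
tool_pos: [0.5023, 0.1498, 0.1516]
ee_rot: [1.859, 1.57, 0.287]
wrist_force: [0.4, 0.2, 0.5]
width: 0.0701
```

>>> send_rows --pt "0.5 0 -0.022 -0.03 0" --pt "0.5 0 -0.045 -0.06 0" --pt "0.5 0 -0.067 -0.09 0" --pt "0.5 0 -0.085 -0.115 0" --pt "0.5 0.01 -0.091 -0.122 0"

```text
time: 20.37
tool_pos: [0.4111, 0.2745, 0.1438]
ee_rot: [2.354, 1.565, 0.788]
wrist_force: [0.3, -0.1, 0.8]
width: 0.0709
```

```bash
python3 - <<'E'
from h import *
from bench import robot
S=robot.snapshot("scene");W=robot.snapshot("wrist")
a=np.hstack([cv2.resize(S['image'],(400,300)),cv2.resize(W['image'],(400,300))])
cv2.imwrite("pics/s10.png",a[:,:,::-1])
E
python3 go.py .4117 .2714 .018
```

```text
t 20.47 tcp [0.4106 0.2713 0.1399] jaw 0.003 w 0.0709 f [ 0.7 -1.5  0. ] q [ 0.47 -0.03  1.55 -0.    1.62  0.47]
shift [ 0.1219  0.0013 -0.0002] roll 0.0034
```

View pics/s10.png

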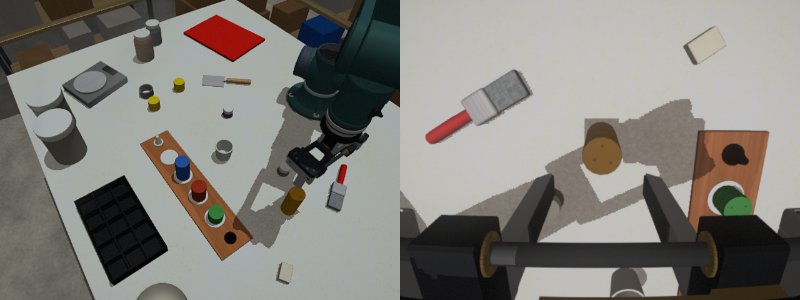

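Ochre at wrist (602,155) is centred between the fingers. Descending.

>>> send_rows --pt "0.5 0.015 0.001 0 0.003" --pt "0.5 0.04 0.001 0 0.003" --pt "0.5 0.065 0.001 0 0.003" --pt "0.5 0.085 0.001 0 0.003" --pt "0.5 0.09 0.001 0 0.003"

```text
time: 20.88
tool_pos: [0.4117, 0.2678, 0.0469]
ee_rot: [-0.96, 1.563, -2.536]
wrist_force: [-0.2, -1.0, 0.4]
width: 0.0704
```

>>> send_rows --pt "0.5 0.01 0 0 0" --pt "0.5 0.02 0 0 0" --pt "0.5 0.03 0 0 0" --pt "0.5 0.034 0 0 0" --pt "0.5 0.034 0 0 0"

```text
time: 21.3
tool_pos: [0.4128, 0.2703, 0.0162]
ee_rot: [-0.998, 1.569, -2.572]
wrist_force: [-0.1, 0.5, -0.4]
width: 0.0706
```

>>> send_rows --pt "-0.3 0 0 0 0" --pt "-0.3 0 0 0 0" --pt "-0.3 0 0 0 0" --pt "-0.3 0 0 0 0" --pt "-0.3 0 0 0 0"

```text
time: 21.72
tool_pos: [0.4135, 0.271, 0.0177]
ee_rot: [2.043, 1.57, 0.469]
wrist_force: [-0.4, -0.0, 1.6]
width: 0.0439
```

```bash
python3 go.py .4117 .2714 .018
```

```text
t 21.72 tcp [0.4135 0.271  0.0177] jaw -0.003 w 0.0439 f [-0.4 -0.   1.6] q [0.47 0.05 1.72 0.   1.37 0.47]
shift [-0.0003 -0.0018 -0.0004] roll -0.0028
```

>>> send_rows --pt "-0.3 0 0 0 0" --pt "-0.3 -0.01 0 0 0" --pt "-0.3 -0.035 0 0 0" --pt "-0.3 -0.07 0 0 0" --pt "-0.3 -0.105 0 0 0"

```text
time: 22.13
tool_pos: [0.4116, 0.2699, 0.1218]
ee_rot: [-1.07, 1.566, -2.644]
wrist_force: [1.6, 0.2, -3.3]
width: 0.0434
```

>>> send_rows --pt "-0.3 -0.03 0.01 0.018 0" --pt "-0.3 -0.045 0.025 0.044 0" --pt "-0.3 -0.045 0.042 0.074 0" --pt "-0.3 -0.045 0.059 0.104 0" --pt "-0.3 -0.045 0.076 0.134 0"

```text
time: 22.55
tool_pos: [0.4891, 0.1352, 0.1677]
ee_rot: [1.032, 1.571, -0.541]
wrist_force: [1.7, -0.5, -3.7]
width: 0.0436
```

```bash
python3 go.py .6119 -.0804 .165
```

```text
t 22.55 tcp [0.4891 0.1352 0.1677] jaw -0.002 w 0.0436 f [ 1.7 -0.5 -3.7] q [ 0.16 -0.01  1.47 -0.    1.68  0.16]
shift [0.0027 0.1233 0.2154] roll -0.0022
```

>>> send_rows --pt "-0.3 0 0.018 0.032 0" --pt "-0.3 0 0.036 0.064 0" --pt "-0.3 0 0.054 0.096 -0.001" --pt "-0.3 0 0.072 0.128 -0.002" --pt "-0.3 0 0.09 0.16 -0.002"

```text
time: 22.97
tool_pos: [0.5783, -0.0255, 0.1667]
ee_rot: [-1.697, 1.569, 3.014]
wrist_force: [1.3, 0.9, -3.6]
width: 0.0437
```

>>> send_rows --pt "-0.3 0 0.016 0.028 0" --pt "-0.3 0 0.028 0.047 0" --pt "-0.3 0 0.032 0.055 0" --pt "-0.3 0 0.032 0.055 0" --pt "-0.3 0.01 0.032 0.055 0"

```text
time: 23.38
tool_pos: [0.6111, -0.0785, 0.1589]
ee_rot: [1.644, 1.568, 0.072]
wrist_force: [1.3, 0.9, -2.4]
width: 0.0437
```

```bash
python3 go.py .6119 -.0804 .0275
```

```text
t 23.38 tcp [ 0.6111 -0.0785  0.1589] jaw -0.001 w 0.0437 f [ 1.3  0.9 -2.4] q [-0.22  0.23  1.22  0.    1.68 -0.22]
shift [0.1314 0.0004 0.0019] roll -0.0012
```

>>> send_rows --pt "-0.3 0.015 0 0.001 0" --pt "-0.3 0.04 0 0.001 0" --pt "-0.3 0.065 0 0.001 0" --pt "-0.3 0.08 0 0.001 0" --pt "-0.3 0.085 0 0.001 0"

```text
time: 23.8
tool_pos: [0.6067, -0.077, 0.0676]
ee_rot: [-1.859, 1.563, 2.855]
wrist_force: [-0.2, -0.5, -4.3]
width: 0.0438
```

>>> send_rows --pt "-0.3 0.01 0 0 0" --pt "-0.3 0.02 0 0 0" --pt "-0.3 0.03 0 0 0" --pt "-0.3 0.033 0 0 0" --pt "-0.3 0.033 0 0 0"

```text
time: 24.22
tool_pos: [0.6096, -0.0795, 0.0381]
ee_rot: [-1.76, 1.569, 2.952]
wrist_force: [-0.2, -0.5, -2.7]
width: 0.0439
```

```bash
python3 - <<'E'
from h import *
from bench import robot
S=robot.snapshot("scene")
cv2.imwrite("pics/s11.png",cv2.resize(S['image'][180:330,200:400],(800,600))[:,:,::-1])
E
python3 go.py .6119 -.0804 .0275
```

```text
t 24.27 tcp [ 0.6102 -0.0798  0.039 ] jaw -0.001 w 0.0434 f [-0.1  0.8 -3.3] q [-0.22  0.29  1.4  -0.    1.45 -0.22]
shift [0.0115 0.0017 0.0006] roll -0.001
```

View pics/s11.png

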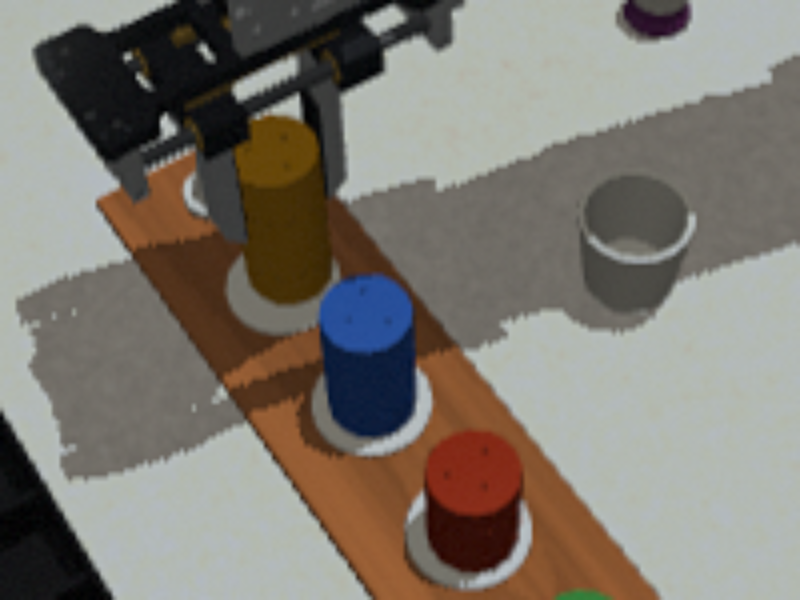

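Ochre hangs centred over the last mark; the others stand upright. Lowering.

>>> send_rows --pt "-0.3 0.003 0.001 0 0" --pt "-0.3 0.006 0.001 0 0" --pt "-0.3 0.009 0.001 0 0" --pt "-0.3 0.011 0.001 0 0" --pt "-0.3 0.011 0.001 0 0"

```text
time: 24.68
tool_pos: [0.6112, -0.0799, 0.0279]
ee_rot: [-1.478, 1.57, -3.05]
wrist_force: [-0.2, -0.0, -3.0]
width: 0.0439
```

>>> send_rows --pt "-0.3 0.001 0 0 0" --pt "-0.3 0.001 0 0 0" --pt "-0.3 0.001 0 0 0"

```text
time: 24.93
tool_pos: [0.6114, -0.0799, 0.0277]
ee_rot: [0.909, 1.57, -0.663]
wrist_force: [-0.5, 0.9, -0.0]
width: 0.0435
```

>>> send_rows --pt "-0.3 0.0005 0 0 0" --pt "-0.3 0.0005 0 0 0"

```text
time: 25.1
tool_pos: [0.6114, -0.0799, 0.0277]
ee_rot: [0.963, 1.57, -0.609]
wrist_force: [-2.9, 0.1, 3.8]
width: 0.0439
```

>>> send_rows --pt "0.5 0 0 0 0" --pt "0.5 0 0 0 0" --pt "0.5 0 0 0 0" --pt "0.5 0 0 0 0" --pt "0.5 -0.005 0 0 0"

```text
time: 25.52
tool_pos: [0.6105, -0.0796, 0.0305]
ee_rot: [-1.766, 1.569, 2.946]
wrist_force: [-0.3, 0.1, 0.2]
width: 0.0702
```

>>> send_rows --pt "0.5 -0.02 0 0 0" --pt "0.5 -0.05 0 0 0" --pt "0.5 -0.08 0 0 0" --pt "0.5 -0.11 0 0 0" --pt "0.5 -0.125 0 0 0"

```text
time: 25.93
tool_pos: [0.6132, -0.0801, 0.162]
ee_rot: [1.356, 1.563, -0.216]
wrist_force: [0.4, 0.2, 0.7]
width: 0.0705
```

>>> send_rows --pt "0.5 0 -0.02 0.03 0" --pt "0.5 0 -0.04 0.06 0" --pt "0.5 0 -0.06 0.09 0" --pt "0.5 0 -0.08 0.12 0" --pt "0.5 0 -0.1 0.15 0"

```text
time: 26.35
tool_pos: [0.5103, -0.2308, 0.1572]
ee_rot: [0.997, 1.57, -0.574]
wrist_force: [0.0, -0.3, -0.0]
width: 0.0701
```

>>> send_rows --pt "0.5 0 -0.02 0.03 0" --pt "0.5 0 -0.03 0.05 0" --pt "0.5 0 -0.03 0.05 0" --pt "0.5 0 -0.03 0.05 0" --pt "0.5 0 -0.03 0.05 0"

```text
time: 26.77
tool_pos: [0.4816, -0.2791, 0.1569]
ee_rot: [2.091, 1.57, 0.519]
wrist_force: [-0.5, 0.4, -1.1]
width: 0.0703
```

```bash
python3 - <<'E'
from h import *
from bench import robot
T=robot.snapshot("top");S=robot.snapshot("scene")
cv2.imwrite("pics/s12.png",np.hstack([cv2.resize(T['image'],(400,300)),cv2.resize(S['image'],(400,300))])[:,:,::-1])
M={'green':[.6103,.1746],'red':[.6108,.0896],'blue':[.6114,.0046],'ochre':[.6119,-.0804]}
for c,m in M.items():
    try:
        A=blob(T['image'],c,proj(T,[*m,.05])[0],25);B=blob(S['image'],c,proj(S,[*m,.05])[0],25)
        p,e=fitcyl([(T,A[0]),(S,B[0])],[*m,.01,.08]);print(c,p.round(4),e.round(2),'off mm',((p[:2]-m)*1e3).round(1))
    except Exception as x: print(c,x)
E
python3 go.py .4 -.3 .1
```

```text
green [0.6098 0.1765 0.0216 0.0515] 0.61 off mm [-0.5  1.9]
red [0.6101 0.0918 0.0142 0.0699] 0.34 off mm [-0.7  2.2]
blue [0.6112 0.0045 0.0134 0.0884] 0.36 off mm [-0.2 -0.1]
ochre 'NoneType' object is not subscriptable
t 26.87 tcp [ 0.4819 -0.2785  0.1568] jaw 0.001 w 0.0708 f [-0.8  0.1  0.3] q [-0.63  0.1   1.38  0.    1.66 -0.63]
shift [ 0.0568 -0.0819  0.0214] roll 0.0009
```

View pics/s12.png

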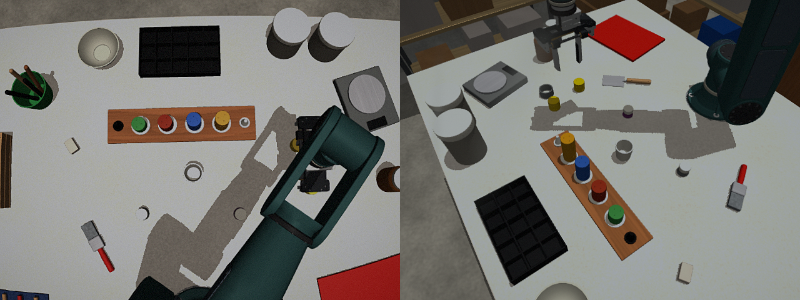

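All four stand upright in the order green, red, blue, ochre from the black cone, and the arm is clear. The ochre colour merged with the wood in that check, so I'll refine the mask for ochre and also check the cup.

Run:
```python
from h import *
from bench import robot
T=robot.snapshot("top");S=robot.snapshot("scene");m=[.6119,-.0804]
V=[]
for s in (T,S):
    h=cv2.cvtColor(s['image'],cv2.COLOR_RGB2HSV).astype(int)
    u=proj(s,[*m,.05])[0]
    k=((h[...,0]>16)&(h[...,0]<30)&(h[...,1]>170)).astype(np.uint8)
    n,l,st,c=cv2.connectedComponentsWithStats(k);i=min([i for i in range(1,n) if st[i,4]>100],key=lambda i:np.hypot(*(c[i]-u)))
    print(u,c[i],st[i]);V.append((s,(l==i).astype(np.uint8)))
p,e=fitcyl(V,[*m,.01,.11]);print('ochre',p.round(4),e,'off',((p[:2]-m)*1e3).round(1))
a=cv2.imread('pics/top0.png')[:,:,::-1];print('cup shift',cv2.phaseCorrelate(cv2.cvtColor(np.ascontiguousarray(a[255:295,290:330]),cv2.COLOR_RGB2GRAY).astype(float),cv2.cvtColor(np.ascontiguousarray(T['image'][255:295,290:330]),cv2.COLOR_RGB2GRAY).astype(float)))
```

```text
[354.85830857 193.07393688] [355.03042596 189.76673428] [344 177  24  31 493]
[268.7700416  239.63562021] [269.25272331 234.75163399] [257 212  25  47 918]
ochre [ 0.6106 -0.0801  0.0143  0.11  ] 0.860717808761118 off [-1.3  0.3]
cup shift ((-0.044726531696859695, 0.03947152953877264), 0.9771137424696734)
```

```bash
python3 -c "
from bench import robot
print(robot.close_job())"
```

```text
the job is handed in; nothing more can be done
None
```

The four cylinders stand on the marks in the order green, red, blue, ochre, starting from the mark next to the black cone. I handed the job in at about 27 s of the 106 s allowed.

- **Positions:** my last two-view fits put the cylinders within about 2.5 mm of their marks' centres, against the 12 mm limit.

  | Cylinder | Offset in x, y (mm) |
  |---|---|
  | green | -0.5, 1.9 |
  | red | -0.7, 2.2 |
  | blue | -0.2, -0.1 |
  | ochre | -1.3, 0.3 |

- **Upright and released:** all four look upright, and the arm had moved clear with its fingers open.
- **Cup:** it moved less than 0.1 pixel in the top view.

Three checks disagreed:
- **Fingertip height:** the real fingertips sit about 38 mm above the reported TCP. My first grasp of green therefore closed above it on nothing, without touching it. I measured the offset from the scene and wrist views and used it for every later grasp.
- **Fitted foot heights:** these came out 3 to 4 mm too high for red, blue and ochre, and green's foot read 0.0216 m. I put this down to weak mask edges at the foot. Tops agreed with expectation to within 2 mm, and contact was felt at every placing.
- **Ochre mask:** the first mask merged with the brown board, so ochre was measured again with a stricter one.

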